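# Switch on the bench supply with the lever-lock toggle

### The arm

A 6-joint arm with a two-finger parallel gripper is mounted at the origin on the work surface. World frame = base frame: x ahead of the robot, y to its left, z up, the work surface at z = 0. Lengths are in m, angles in rad, forces in N, time in s.
With the tool pointing down it reaches from about 0.15 to 0.775 m from the base axis. Payload 6.1 kg.
Tool frame: the origin (TCP) lies midway between the tips of the shut fingers; the grasp point (between the pads) lies 19 mm behind it; z points along the fingers, y is the direction in which the jaws open and shut (so a half turn about z gives the same grasp; the last joint's range is limited). The gripper opens to 85 mm and grips with 20 to 120 N. Pads are 22 mm wide; open, the fingers measure 114 mm over their backs; the gripper's body (76 mm by 85 mm) begins 54 mm behind the grasp point. The pads swing forward as they close: fully open they stand 13 mm farther back than shut.
Start: joints at [0, 0.126, -0.04, 1.405, 0, 1.571], TCP at [0.525, -0, 0.231] pointing down, gripper open.
Joint ranges: [-2.72, 2.72], [-0.95, 1.95], [-1.27, 1.35], [-1.78, 2.02], [-1.46, 1.47], [-3.14, 3.14]. Speed limits (rad/s): [2.39, 2.39, 3.01, 3.14, 3.14, 3.14].

### API

Orientations are given as a rotation vector (axis times angle).
In Python, from station import r gives the robot as it stands. Calls block until the motion is done:
- r.movep(position, orientation): joint-space move of the TCP to a pose.
- r.move_straight(position, frame=None, vel=0.15, guard=None): straight line of the TCP; frame=None keeps the orientation; vel is the mean speed in m/s. With guard (N) it stops when the force on the tool has changed by that much, and returns True; else False.
- r.move_j(angles): joint-space move.
- r.move_gripper(opening, force=None): finger opening in m; force is the grip in N (None keeps the last); returns when the fingers have stopped.
- r.hold(seconds).
- r.inverse_kinematics(position, orientation): joint angles nearest the present ones, or None.
- r.snapshot(name): name is "scene" or "side" or "wrist"; returns a dict with "image" (480x640x3 uint8, blue, green, red), "fov_y" (degrees; the focal length in pixels is half the picture's height over the tangent of half this angle, whatever the lens; pixels are square), "cx", "cy" (the principal point, pixels), "position" and "attitude" of the camera in the world; the wrist camera has in their place "T_tool_cam" (4x4, takes a point from camera to tool coordinates, whose origin is the TCP and whose axes are the flange's). Camera axes: x right, y down, z forward; pixel columns grow to the right and rows downward; lengths in m; the calibration is good to about 2 mm. A picture is of the moment at which its call begins: read the wrist's pose just before it. There is no depth.
A pose or a line that the arm cannot do raises r.PlanningError and nothing moves.
- r.hand_in(): hands the job in, once; it reports no verdict.
Readings, each from a call of its own:
- r.current_time_s(): time.
- r.current_joint_pos(): joint angles.
- r.current_qd(): joint speeds.
- r.current_effort(): joint torques, N m.
- r.current_tcp_pos(): TCP position.
- r.current_tool_rot(): TCP orientation.
- r.current_wrist_force(): force on the tool from outside, world axes, zero at the start.
- r.current_torque(): the same for the moment, N m.
- r.current_opening(): finger opening in m.
Only numpy, scipy, OpenCV 4.12 (cv2) and the standard library are available. Lean on these libraries where they do the work, as an engineer would, in place of code of your own. Each camera call takes 0.05 s, during which the arm holds its last target. There are 200 camera calls.

### The job

The biology bench is laid out and its supply must be switched on. On the switch box whose lever wears a thick ribbed locking collar, pull the collar up along the lever, flip the lever all the way over towards the small round lens while the collar is up, and let the collar drop fully back down so that it locks. Leave the plain toggle lever, the one without a collar, as it is.

Things in the scene. Friction and masses are not known exactly. Their poses are not given: they have to be found in the camera images.
- collar_mid (a point): Centre of the locking collar, an aluminium block with dark ribs sliding on the steel lever: 20 (x) by 26 (y) by 36 mm (z); pinch its flat sides facing +-y. z: up along the lever; y: along the hinge axis; x: the way the lever flips on. Hinge axis 56 mm below along z with the collar down, level with the box top. Bare lever above the collar ends in a 12 mm ball, top 99 mm from the hinge.
- lock_lever (a joint): Angle (rad) of the collared lever. 0: off, leaning 0.49 from upright away from the lens; 0.98: on, 0.49 towards it (end stops). Grows turning about collar_mid's +y. Collar down: two steel gate plates (13 mm along the flip, 18 along the hinge axis, 34 high over the hinge) hold it within about 0.06 of either end. Friction 0.04 N m, stays put. Grey fixed box, 100 (along the flip) x 70 x 50 mm high.
- lock_collar (a joint): Lift (m) of the collar along the lever: 0 down, locked; 0.013 upper stop. A spring pulls it down, 2.4 N at 0, 4.4 N at the top; it falls back when released. From 0.009 up its tongues (reaching 12 mm below the block) clear the gate and the lever can flip; 0.011 to 0.013 is a safe lift. It goes fully down only with the lever at either end. Lens: 12 mm, clear, on the box top at the on end.
- plain_lever (a joint): Angle (rad) of the bare lever without collar on a like box: near 0, leaning 0.49 away from that box's lens; 0.98 is flipped. Same length and friction, no lock; leave it off (below 0.3). The three like grey boxes, collared, bare lever and black knob, stand in any order in a row across the bench, 0.45 to 0.585 m ahead of the robot, centres 0.18 m or more apart; 13 mm high dishes lie between.
Not all that is in view belongs to the job. What is shaped like the part that bears plain_lever but orange or turquoise is not meant. What is shaped like the part that bears collar_mid but red is not meant.

How it is judged:
On the way:
1. the collar is lifted at least 8 mm while the lever is still on its off side (value of joint lock_collar above 0.008 m and value of joint lock_lever below 0.3 rad), for 0.05 s.
At the end, for the whole second after the job is handed in: The collared lever stands on the lens side (more than 0.85 rad from off, of 0.98) with its collar back down (within 4 mm of fully down), and the plain lever is still off (below 0.3 rad) (value of joint lock_lever above 0.85 rad and value of joint lock_collar below 0.004 m and value of joint plain_lever below 0.3 rad); the robot touches nothing.
It fails at once if the plain toggle lever is moved from its off side (0.3 rad or more) (value of joint plain_lever above 0.3 rad).
It also fails if it takes over 32 s, if anything falls off the work surface, if the arm or the gripper's body presses on something with over 40 N, if the wrist force passes 120 N, or if a joint passes its speed limit or range.

## Working session

There is one attempt and no reset: what is moved stays moved. The work goes in short steps, each a Python script; the robot and the scene stay as the last script left them, time stands still between calls to the robot, and variables do not carry over. Pictures are saved under pics/ and viewed, about 8 in all and at most 12, crops included, and the job is handed in when it is done.

```bash
mkdir -p pics; ls; python3 - <<'E'
from station import r
import cv2
for n in("scene","side","wrist"):
    s=r.snapshot(n); cv2.imwrite(f"pics/{n}0.png",s["image"])
    print(n,{k:(v.tolist() if hasattr(v,'tolist') else v) for k,v in s.items() if k!="image"})
print(r.current_time_s(),r.current_tcp_pos(),r.current_tool_rot())
E
```

```text
pics
scene {'fov_y': 51.768740603761394, 'cx': 314.17692737743005, 'cy': 245.30327153983853, 'position': [0.929148933964025, 0.5526118076110331, 0.5936316456114666], 'attitude': [-0.7209426744263566, -2.5223681110945932, 1.264935320616225]}
side {'fov_y': 49.36013668926031, 'cx': 319.1584352045945, 'cy': 246.93067190192752, 'position': [0.2789691845717002, 0.43543216175692445, 0.7384498248267916], 'attitude': [-0.791388106356847, 2.6820493337953746, -0.9715040903676112]}
wrist {'fov_y': 61.95146768336923, 'cx': 315.3015796051865, 'cy': 238.72173812015723, 'T_tool_cam': [[0.0002330503728001968, -0.9645249630844377, -0.26399155530904267, 0.06778338992355624], [0.9999998975487584, 0.00012233851598813635, 0.0004358161993930146, 0.00039055308314139836], [-0.0003880592685212031, -0.26399162982990787, 0.9645248927786948, -0.14283203101006162], [0.0, 0.0, 0.0, 1.0]]}
0.15 [ 5.24684752e-01 -1.66116245e-06  2.30692736e-01] [-2.22078012e+00 -2.22086363e+00  1.44385141e-03]
```

View pics/scene0.png

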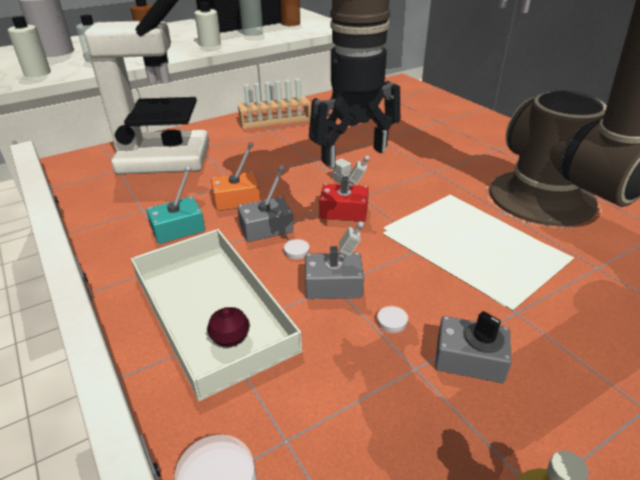

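Candidates: the grey box with a collared lever at (334,272), collar ≈(348,240), is the target. The others are the red collared box (344,195), grey bare lever (265,215), orange (235,190), turquoise (176,218) and grey knob (474,345). I'll take close crops to check the choice.

```bash
python3 - <<'E'
import cv2,numpy as np
a=cv2.imread("pics/scene0.png")[205:315,280:390]
cv2.imwrite("pics/c1.png",cv2.resize(a,None,fx=5.4,fy=5.4,interpolation=cv2.INTER_CUBIC))
E
```

```text
(no output)
```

View pics/c1.png

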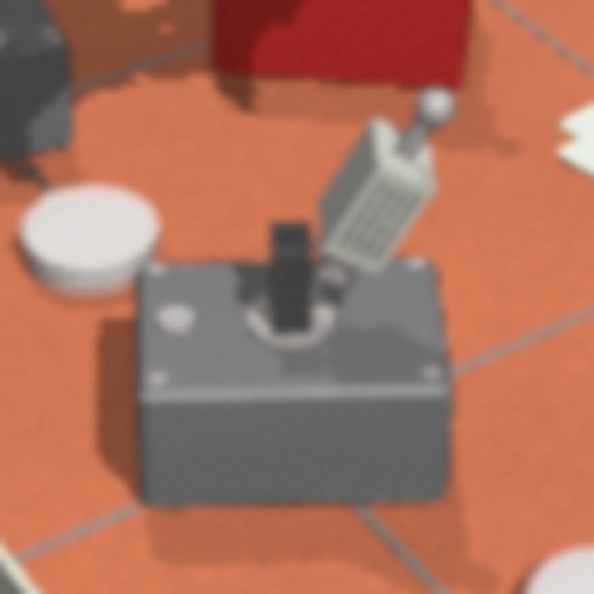

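View pics/side0.png

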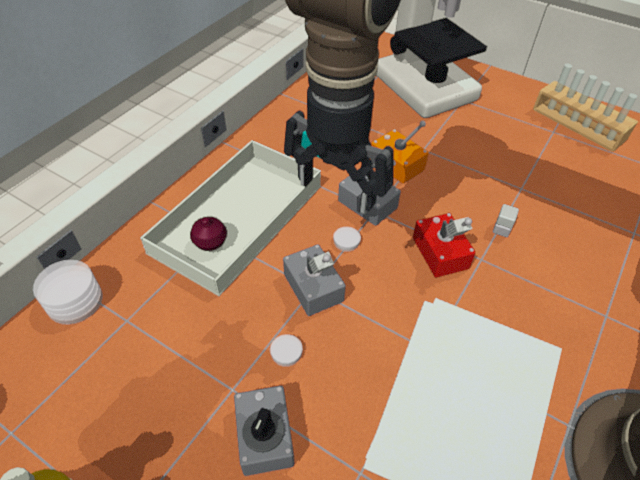

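The crop shows the ribbed collar on the grey box, with the lens at crop (175,318) and the lever leaning away from it. Next I'll compute poses from the scene corners.

```bash
cat > h.py <<'E'
from station import r
import numpy as np, cv2
from scipy.spatial.transform import Rotation as R
def cam(s,pose=None):
    f=240/np.tan(np.radians(s["fov_y"])/2)
    if "position" in s: return f,np.array(s["position"]),R.from_rotvec(s["attitude"]).as_matrix()
    p,o=pose; T=np.array(s["T_tool_cam"]); M=R.from_rotvec(o).as_matrix()
    return f,np.array(p)+M@T[:3,3],M@T[:3,:3]
def onz(s,uv,z,pose=None):
    f,c,M=cam(s,pose); d=M@np.array([(uv[0]-s["cx"])/f,(uv[1]-s["cy"])/f,1]); return c+d*(z-c[2])/d[2]
def proj(s,P,pose=None):
    f,c,M=cam(s,pose); q=M.T@(np.array(P)-c); return np.array([s["cx"]+f*q[0]/q[2],s["cy"]+f*q[1]/q[2]])
E
python3 - <<'E'
from h import *
s=r.snapshot("scene")
cs=[onz(s,(280+u/5.4,205+v/5.4),.05) for u,v in[(137,265),(437,262),(450,390),(140,395)]]
for c in cs:print(c.round(4))
print("dims",[np.linalg.norm(cs[i]-cs[i-1]).round(4) for i in range(4)],"ctr",np.mean(cs,0).round(4))
l=onz(s,(280+175/5.4,205+318/5.4),.053);print("lens",l)
ctr=np.mean(cs,0); x=(cs[0]-cs[1])+(cs[3]-cs[2]); x/=np.linalg.norm(x); print("flip",x,np.degrees(np.arctan2(x[1],x[0])))
up=np.array([0,0,1]);L=-np.sin(.49)*x+np.cos(.49)*up
for d in(.056,.093): 
    p=proj(s,ctr+L*d); print(d,p,(p-[280,205])*5.4)
# wrist view from above
t=ctr+L*.056; print(t)
E
```

```text
[ 0.5864 -0.0539  0.05  ]
[ 0.502  -0.0018  0.05  ]
[0.5365 0.0529 0.05  ]
[0.6191 0.0032 0.05  ]
dims [np.float64(0.0657), np.float64(0.0991), np.float64(0.0647), np.float64(0.0964)] ctr [5.61e-01 1.00e-04 5.00e-02]
lens [ 0.59206253 -0.02021546  0.053     ]
flip [ 0.85378824 -0.52062044  0.        ] -31.37387828788526
0.056 [349.87286876 242.28681348] [377.31349132 201.34879279]
0.093 [361.10913988 226.09052928] [437.98935537 113.88885809]
[0.53848618 0.01380996 0.09941064]
```

```bash
cat >> h.py <<'E'
up=np.array([0,0,1.])
def pose(ctr,ang,th,d,sgn=1):
    """TCP pose gripping at distance d from hinge; lever angle th (0 off .. .98 on), flip heading ang"""
    x=np.array([np.cos(ang),np.sin(ang),0]); y=np.cross(up,x); a=th-.49
    L=np.sin(a)*x+np.cos(a)*up
    Y=sgn*y; Z=-L
    return ctr+L*(d-.019), R.from_matrix(np.c_[np.cross(Y,Z),Y,Z]).as_rotvec()
CTR=np.array([.561,.0001,.05]); ANG=np.radians(-31.4)
E
python3 - <<'E'
from h import *
s=r.snapshot("scene"); print("red top ctr",onz(s,(344,190),.05)[:2])
for sg in(1,-1):
  for th,d in((0,.125),(0,.059),(0,.071),(.3,.071),(.5,.071),(.7,.071),(.98,.071),(.98,.13)):
    q=r.inverse_kinematics(*pose(CTR,ANG,th,d,sg)); print(sg,th,d,None if q is None else np.round(q,2))
p,o=pose(CTR,ANG,0,.135,1)
r.movep(p,o); P=(r.current_tcp_pos(),r.current_tool_rot()); w=r.snapshot("wrist")
x=np.array([np.cos(ANG),np.sin(ANG),0]);y=np.cross(up,x);L=-np.sin(.49)*x+np.cos(.49)*up
im=w["image"].copy()
for n,q in dict(ball=CTR+L*.093,c1=CTR+L*.074+y*.013,c2=CTR+L*.074-y*.013).items():
    u=proj(w,q,P); print(n,u); cv2.drawMarker(im,tuple(u.astype(int)),(0,0,255),0,8)
for a in(-1,1):
  for b in(-1,1): cv2.drawMarker(im,tuple(proj(w,CTR+a*.05*x+b*.035*y,P).astype(int)),(0,255,0),0,10)
cv2.imwrite("pics/w1.png",im); print(P,r.current_time_s())
E
```

```text
red top ctr [ 0.40295054 -0.20110741]
1 0 0.125 [ 0.24 -0.15 -0.61  0.76 -0.34  0.73]
1 0 0.059 [ 0.19 -0.07 -0.67  0.59 -0.32  0.68]
1 0 0.071 [ 0.2  -0.09 -0.66  0.62 -0.33  0.69]
1 0.3 0.071 [ 0.07  0.09 -0.39  0.94 -0.11  0.61]
1 0.5 0.071 [-0.    0.23 -0.2   1.15  0.01  0.54]
1 0.7 0.071 [-0.06  0.39  0.    1.36  0.1   0.48]
1 0.98 0.071 [-0.12  0.64  0.3   1.68  0.2   0.38]
1 0.98 0.13 [-0.14  0.69  0.49  1.83  0.19  0.37]
-1 0 0.125 [ 0.24 -0.15 -0.61  0.76 -0.34 -2.41]
-1 0 0.059 [ 0.19 -0.07 -0.67  0.59 -0.32 -2.46]
-1 0 0.071 [ 0.2  -0.09 -0.66  0.62 -0.33 -2.46]
-1 0.3 0.071 [ 0.07  0.09 -0.39  0.94 -0.11 -2.53]
-1 0.5 0.071 [-0.    0.23 -0.2   1.15  0.01 -2.6 ]
-1 0.7 0.071 [-0.06  0.39  0.    1.36  0.1  -2.66]
-1 0.98 0.071 [-0.12  0.64  0.3   1.68  0.2  -2.76]
-1 0.98 0.13 [-0.14  0.69  0.49  1.83  0.19 -2.77]
ball [311.90043841 283.09469878]
c1 [338.61573196 268.64945143]
c2 [285.69537217 268.77939664]
(array([0.51489904, 0.02874682, 0.15328165]), array([ 0.72297223,  2.56365821, -0.17863731])) 1.1167
```

View pics/w1.png

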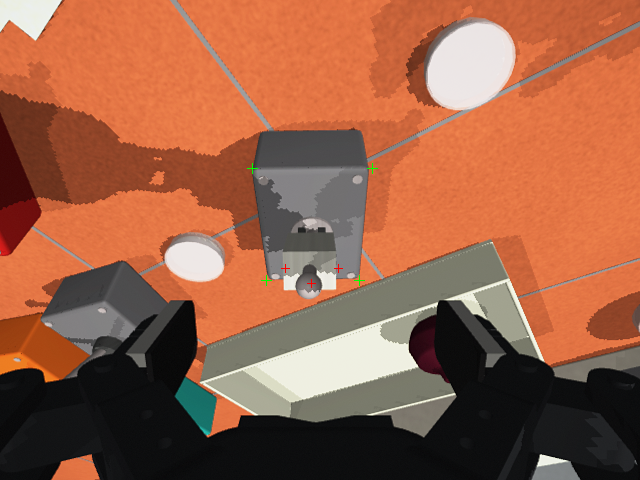

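The wrist view shows the ball at (309,282), against (312,283) predicted. The box edges imply a yaw error of about +1.7°, and the centre agrees to 1 mm. I'll correct the yaw, grip and lift.

```bash
sed -i 's/-31.4/-29.7/' h.py; python3 - <<'E'
from h import *
pr=lambda n:print(n,round(r.current_time_s(),2),r.current_tcp_pos().round(4),"F",np.round(r.current_wrist_force(),2),"T",np.round(r.current_torque(),2),"g",round(float(r.current_opening()),4))
go=lambda th,d,v=.1,g=None:(lambda p:r.move_straight(p[0],p[1],vel=v,guard=g))(pose(CTR,ANG,th,d))
r.move_gripper(.055)
go(0,.135); pr("above")
print("guard",go(0,.060,.06,8)); pr("down")
r.move_gripper(.02,25); pr("grip")
P=(r.current_tcp_pos(),r.current_tool_rot()); w=r.snapshot("wrist"); s=r.snapshot("scene")["image"][200:300,290:390]
go(0,.072,.02); pr("lift")
w2=r.snapshot("wrist"); s2=r.snapshot("scene")["image"][200:300,290:390]
c=lambda i:cv2.resize(i,(400,400),interpolation=cv2.INTER_CUBIC)
a=np.hstack([w["image"][160:480:1,160:480],w2["image"][160:480,160:480]])
cv2.imwrite("pics/l1.png",np.vstack([cv2.resize(np.hstack([c(s),c(s2)]),(600,300)),cv2.resize(a,(600,300))]))
E
```

```text
above 1.77 [0.5135 0.0269 0.1523] F [ 0.3  -0.33 -0.21] T [0.2  0.42 0.  ] g 0.0549
guard False
down 3.17 [0.5444 0.0098 0.0866] F [ 0.23 -0.5  -0.64] T [0.2 0.4 0. ] g 0.0552
grip 3.53 [0.5436 0.0085 0.0866] F [-5.97 -3.59  5.33] T [-0.65  1.   -0.77] g 0.0255
lift 4.38 [0.5388 0.0112 0.0964] F [ 1.37 -5.71 -2.43] T [-0.69  0.25 -0.56] g 0.0257
```

View pics/l1.png

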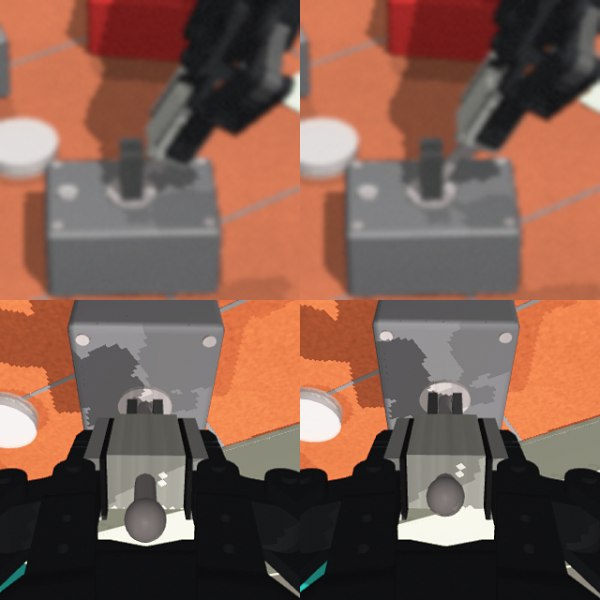

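Pads are on both flat sides (opening 25.7 mm = collar width), the collar has risen along the lever by about 11 mm, and the axial force is ≈4 N, which matches the spring. Flip next.

```bash
python3 - <<'E'
from h import *
pr=lambda n:print(n,round(r.current_time_s(),2),r.current_tcp_pos().round(4),"F",np.round(r.current_wrist_force(),2),"g",round(float(r.current_opening()),4))
go=lambda th,d,v=.1,g=None:(lambda p:r.move_straight(p[0],p[1],vel=v,guard=g))(pose(CTR,ANG,th,d))
for th in(.15,.3,.45,.6,.75,.9,.99):
    b=go(th,.0723,.025,25); pr((th,b))
    if b: break
P=r.snapshot("side")["image"][210:330,250:370]; s=r.snapshot("scene")["image"][200:320,270:390]; w=r.snapshot("wrist")["image"][160:480,160:480]
c=lambda i:cv2.resize(i,(260,260),interpolation=cv2.INTER_CUBIC)
cv2.imwrite("pics/f1.png",np.hstack([c(P),c(s),c(w)]))
E
```

```text
(0.15, False) 4.95 [0.5446 0.0077 0.0989] F [-0.79 -5.79 -4.21] g 0.0255
(0.3, False) 5.42 [0.551  0.004  0.1009] F [-2.18 -5.91 -3.15] g 0.0255
(0.45, False) 5.88 [5.576e-01 2.000e-04 1.016e-01] F [-4.36 -5.06 -3.99] g 0.0258
(0.6, False) 6.35 [ 0.5645 -0.0038  0.1013] F [-4.88 -6.3  -3.92] g 0.0257
(0.75, False) 6.82 [ 0.5712 -0.0077  0.0998] F [-5.89 -6.87 -3.54] g 0.0255
(0.9, False) 7.28 [ 0.578  -0.0117  0.0972] F [-6.67 -6.08 -3.42] g 0.0256
(0.99, False) 7.62 [ 0.5812 -0.0135  0.0954] F [-10.15  -5.16  -1.7 ] g 0.0257
```

View pics/f1.png

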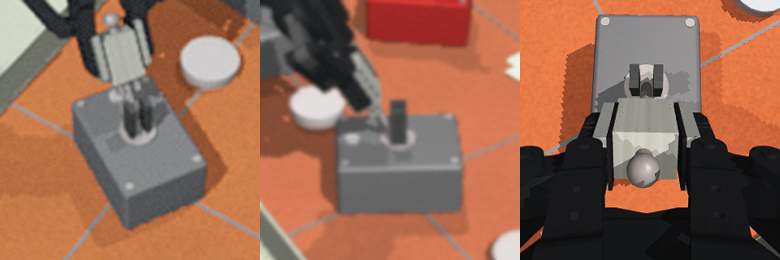

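The lever is over on the lens side, and the rising force along the flip suggests the stop. I'll lower the collar while gripped, release, retreat along the lever and look.

```bash
python3 - <<'E'
from h import *
pr=lambda n:print(n,round(r.current_time_s(),2),r.current_tcp_pos().round(4),"F",np.round(r.current_wrist_force(),2),"g",round(float(r.current_opening()),4))
go=lambda th,d,v=.1,g=None:(lambda p:r.move_straight(p[0],p[1],vel=v,guard=g))(pose(CTR,ANG,th,d))
go(1.02,.0723,.02,20); pr("push")
print(go(1.02,.0615,.03,15)); pr("lower")
r.move_gripper(.055); pr("open")
print(go(.98,.14,.1,15)); r.hold(.3); pr("back")
P=(r.current_tcp_pos(),r.current_tool_rot()); w=r.snapshot("wrist"); s=r.snapshot("scene"); d=r.snapshot("side")
x=np.array([np.cos(ANG),np.sin(ANG),0]);y=np.cross(up,x);L=np.sin(.49)*x+np.cos(.49)*up
c=lambda i:cv2.resize(i,(390,390),interpolation=cv2.INTER_CUBIC)
si=s["image"].copy(); 
print("scene crop pred (collar top centre down / lifted, ball)",[((proj(s,CTR+L*h)-[270,200])*3.25).round() for h in(.074,.087,.093)])
cv2.imwrite("pics/e1.png",np.hstack([c(si[200:320,270:390]),c(d["image"][210:330,250:370])]))
cv2.imwrite("pics/e_scene.png",si)
E
```

```text
push 8.03 [ 0.5814 -0.0137  0.0956] F [-14.79  -2.83  -0.05] g 0.0256
True
lower 8.43 [ 0.5772 -0.0116  0.0875] F [-0.92 -2.26  6.53] g 0.0257
open 8.82 [ 0.5764 -0.0118  0.0859] F [-0.71 -0.36  0.79] g 0.0549
False
back 10.07 [ 0.6102 -0.028   0.1565] F [ 0.6   0.14 -0.59] g 0.0548
scene crop pred (collar top centre down / lifted, ball) [array([140., 115.]), array([128.,  97.]), array([122.,  89.])]
```

View pics/e1.png

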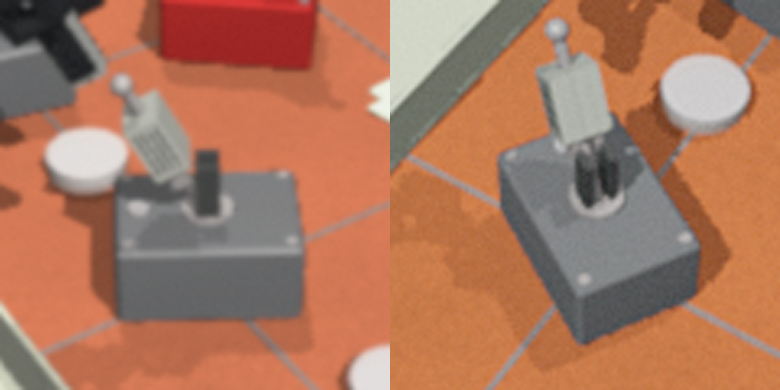

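View pics/e_scene.png

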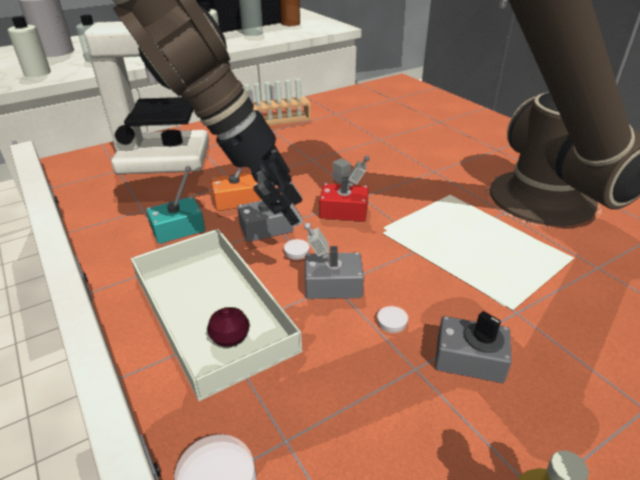

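The lever is on, with the ball at crop (122,83). I'll raise the arm, then overlay the predicted collar outline for "down" and "6 mm up", and check the plain lever.

```bash
python3 - <<'E'
from h import *
p=r.current_tcp_pos(); r.move_straight(p+[-.06,.05,.12],vel=.2); print(r.current_time_s(),r.current_wrist_force())
x=np.array([np.cos(ANG),np.sin(ANG),0]);y=np.cross(up,x)
L=np.sin(.49)*x+np.cos(.49)*up; X=np.cross(y,L)
out=[]
for n,o in(("side",(255,195)),("scene",(280,190))):
    s=r.snapshot(n); z=6; img=s["image"]; cv2.imwrite(f"pics/z_{n}.png",img)
    # bias from gate/ball: refer outlines to the seen ball by tracking offset from first-seen bias in scene only
    k=cv2.resize(img[o[1]:o[1]+65,o[0]+(0 if n=="scene" else 15):o[0]+65+(0 if n=="scene" else 15)],(390,390),interpolation=cv2.INTER_CUBIC)
    ox=np.array([o[0]+(0 if n=="scene" else 15),o[1]])
    f=lambda P:tuple(((proj(s,P)-ox+.5)*6).astype(int))
    b=f(CTR+L*.093); cv2.circle(k,b,4,(255,0,0),-1)
    for lift,col in((0,(0,255,0)),(.006,(0,0,255))):
        pts=np.array([f(CTR+L*(.056+lift+c*.018)+X*a*.01+y*e*.013) for c in(-1,1) for a in(-1,1) for e in(-1,1)])
        cv2.polylines(k,[cv2.convexHull(pts)],True,col,1)
    out.append(k)
pl=cv2.resize(cv2.imread("pics/z_scene.png")[160:250,140:380],(780,292))
cv2.imwrite("pics/v1.png",np.vstack([np.hstack(out),pl][:2])[:600] if False else cv2.resize(np.vstack([np.hstack(out),pl]),(680,595)))
E
```

```text
11.0833 [-0.45275303 -0.56682123  0.45890473]
```

View pics/v1.png

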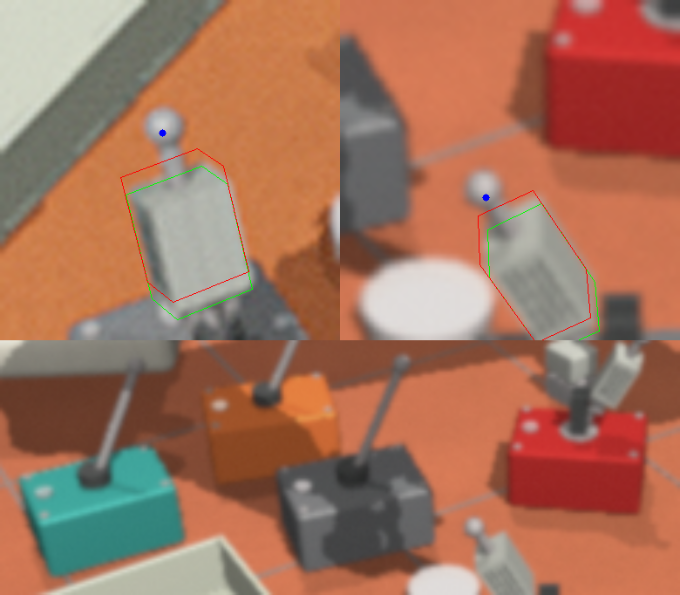

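The green "down" outline fits the collar in both views. The plain grey lever still leans away from its lens, as at the start. The arm is clear, so I'm handing in.

```bash
python3 -c "
from station import r
r.hand_in(); print(r.current_time_s())"
```

```text
the job is handed in; nothing more can be done
the job is handed in; nothing more can be done
```

The collared lever on the grey box is switched on and its collar is back down. I handed the job in at about 11 s of the 32 s allowed; no verdict is reported.

- **What I did:** I gripped the collar by its flat sides and lifted it about 11 mm with the lever off. I then swung the lever over to the lens side, pushed it against its stop, lowered the collar, let go and moved the arm clear.
- **Last checks:**
  - In two camera views the collar fits the "fully down" outline, not the one drawn 6 mm up.
  - The ball is at the lens-side end, about 1–2 mm from where I predicted. That is the same small offset as at the start, so it is likely calibration.
  - The plain lever looks unchanged on its off side.
  - The arm is clear of everything, and the wrist force reads below 1 N.
- **Not as planned:**
  - The force guard (15 N) stopped the gripped lowering move. The force had built up while pushing against the stop and was released as I lowered. The collar was nearly down by then and finished after I let go.
  - The lift was never read directly. I judged it from the 11 mm the gripper moved, about 4 N along the lever (matching the spring), and the pictures.

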